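# Build up a gearbox output shaft: bearing, spacer, gear, dust cap

### The arm

A 6-joint arm with a two-finger parallel gripper is mounted at the origin on the work surface. World frame = base frame: x ahead of the robot, y to its left, z up, the work surface at z = 0. Lengths are in m, angles in rad, forces in N, time in s.
With the tool pointing down it reaches from about 0.25 to 0.725 m from the base axis. Payload 4 kg.
Tool frame: the origin (TCP) lies midway between the tips of the shut fingers; the grasp point (between the pads) lies 19 mm behind it; z points along the fingers, y is the line along which they close (so a half turn about z gives the same grasp; the last joint's range is limited). The gripper opens to 85 mm and grips with 20 to 120 N. Pads are 22 mm wide; open, the fingers measure 114 mm over their backs; the gripper's body (76 mm by 85 mm) begins 54 mm behind the grasp point. The pads swing forward as they close: fully open they stand 13 mm farther back than shut.
Start: joints at [1.291, 0.241, 0.005, 1.335, 0, 1.571], TCP at [0.138, 0.481, 0.231] pointing down, gripper open.
Joint ranges: [-2.72, 2.72], [-1.05, 1.87], [-1.09, 1.28], [-1.99, 2.15], [-1.42, 1.44], [-3.14, 3.14]. Speed limits (rad/s): [2.79, 2.79, 3.14, 3.14, 3.14, 3.14].

### API

Orientations are given as a unit quaternion [x, y, z, w].
In Python, from workcell import bot gives the robot as it stands.
- The arm moves only by the tool move_arm, never from a script. Its argument "motion" is a list of rows, each an object of numbers: "x", "y", "z": the shift along the tool's x, y, z in cm; "yaw": the turn about the tool's z in degrees. A call has 1 to 20 rows; each row is the pose to reach, as a shift and turn from the pose commanded when the call began, along the tool's axes at that moment; what a row does not reach only later rows make up. A row lasts 1/8 s, in which the tool goes at most 62.5 mm and 10.7 degrees, less where a joint would pass 70% of its speed; a pose out of reach is approached as far as the arm can. A call with a gripper value outside its range is refused whole. "gripper" is the opening, from -1 (shut) to 1 (fully open), set as the call begins (left out, the last holds). The fingers move at their own pace and stop on an object; the grip force is fixed at half the most. Time passes only in rows, so rows that repeat a pose let the fingers close. It gives the time, the measured TCP pose, the force, the opening and the grip force at its end, in the units of the state.
- bot.get_obs(): the state, without advancing time (a new reading comes with each control period).
- bot.camera(name): name is "side" or "top" or "wrist"; returns the picture (384x512x3 uint8, blue, green, red); there is no depth.
- bot.camera_model(name): a dict with "K" (3x3 intrinsics, pixels), "world_from_camera" (4x4, takes a point from camera to world coordinates). Camera axes: x right, y down, z forward; pixel columns grow to the right and rows downward; lengths in m; the calibration is good to about 2 mm. A picture is of the moment at which its call begins: read the wrist's pose just before it. camera_model takes no time and is no camera call; for the wrist camera it gives the pose at the moment of the call.
- bot.job_done(): hands the job in; it is judged then, once.
Trained networks look in the newest picture that a camera, given by its name, has taken for a name from the list of things; names that differ only in an ending like _2 or _b are one class to them, and where a whole thing is asked for, a point or a joint stands for the part that bears it (a point fixed in the world has none). Each returns a list of dicts, best first, with "score" (0 to 1); they miss things now and then, are a little off and sometimes report something else, mostly with a low value. They report only what shows in the picture. A call takes as long as a camera call. They do not tell look-alikes from the thing itself.
- bot.cut_out(camera, name): "mask" (384x512 bool, what is visible of it) and "centre" ([row, column] in pixels, amid what is visible of it).
The state is a dict: "clock": time; "joint_pos": joint angles; "joint_vel": joint speeds; "tau": joint torques, N m; "eef_pos": TCP position; "tool_rot": TCP orientation; "ft_force": force on the tool from outside, world axes, zero at the start; "ft_torque": the same for the moment, N m; "grip_width": finger opening in m; "grasp_force": force on a finger pad.
Only numpy, scipy, OpenCV 4.12 (cv2) and the standard library are available. Lean on these libraries where they do the work, as an engineer would, in place of code of your own. Each camera call takes 0.05 s, during which the arm holds its last target. There are 200 camera calls.

### The job

Build up the output shaft that stands up out of the green gearbox end cover: swing the lid of the wire wash basket back past upright so that it stays open, lift out the clean ball bearing and slide it down the shaft onto the cover's boss, then put on the plain steel spacer ring, then the big spoked gear with its hub upwards, and last set the dust cap over the gear's hub. Every part must end fully down and flat on the one below, with the basket lid left open.

Things in the scene. Friction and masses are not known exactly. Their poses are not given: they have to be found in the camera images.
- shaft_foot (a point): Target: foot of the bare steel shaft standing in a green cast gearbox end cover (132 mm round flange, fixed). Point on the shaft's axis on the boss's flat top (64 mm across), 45 mm above the bench, z up. Shaft: 22 mm diameter for 40 mm, then a 10 mm nose tapering to 10 mm. Undersides end above it at: bearing 0, spacer 15, gear 27 mm; the hub's top is then at 63 mm (the shaft ends inside the hub).
- bearing_mid (a point): Ball bearing, first on: steel ring with lighter metal shields, 52 mm outside, 25 mm bore, 15 mm thick, 0.13 kg, lying flat on the wash basket's floor near its middle, seen through the lid's wires. Point at its centre, half-way up (7.5 mm); z is its axis.
- spacer_mid (a point): Spacer, second on: plain bare steel ring, 44 mm outside, 25 mm bore, 12 mm thick, 0.08 kg, lying flat on the bench. Point at its centre, half-way up (6 mm); z is its axis.
- gear_mid (a point): Spur gear, third on: dark steel wheel 123 mm over its teeth, rim 14 mm thick, four spokes, 25 mm bore, about 0.6 kg, lying on the bench hub upwards. Grip it by the hub: a tube 36 mm in diameter standing 22 mm above the rim (36 mm above the underside). Point on its axis, 18 mm above its underside; z points up out of the hub.
- cap_mid (a point): Dust cap, last on: steel cup standing mouth down on the bench, 54 mm outside (55 mm at the mouth), 48 mm inside, 22 mm high, 19 mm deep inside, tiny brass nipple (4 mm) on its closed top, 0.06 kg. It goes over the gear's hub until its closed top rests on the hub; its mouth then hangs 3 mm above the gear's rim face. Point on its axis, half-way up (11 mm); z up.
- lid (a joint): Lid of the wire wash basket (rad): 0 shut and level, 1.57 upright, 2.0 at its stop, leaning back. Light (under 1 N at the handle); falls shut before upright, falls back to the stop and stays there beyond. The basket is fixed: 110 mm from handle side to hinge side, 190 mm wide, 45 mm high, walls and floor 3 mm.
- lid_hinge (a point): Middle of the lid's hinge line, on top of the basket's long far wall, 48 mm above the bench; does not move. The hinge line is level and square to the line from here to the handle. The basket's middle is 55 mm from here towards the shut handle.
- lid_handle (a point): Middle of the lid's handle: a round steel bar, 8 mm in diameter, 64 mm long, parallel to the hinge and 144 mm from it, held at its ends in front of the lid's edge, in the lid's plane. A 30 mm gap, open above and below, lies between bar and lid, so that a finger can go down on either side to pinch it from above; the bar can turn between the finger pads as the lid swings.
Things that resemble listed ones, but are neither listed nor needed, are in the scene too. What is shaped like the part that bears spacer_mid but black, red or yellow is not meant.

How it is judged:
At the end, for the whole second after the job is handed in: Up the shaft: bearing, spacer, gear hub up (each within 6 mm of its axis), cap over the hub (within 11 mm); centres 7.5, 21, 45 and 55 mm above the shaft foot, each within 4 mm, level within 0.1 rad. Lid open beyond 1.62 rad. All let go and still (horizontal distance between each of bearing_mid, spacer_mid, gear_mid and shaft_foot below 0.006 m and z of bearing_mid in the frame of shaft_foot between 0.0035 and 0.0115 m and angle between each of bearing_mid, spacer_mid, gear_mid, cap_mid's own z axis and vertical below 0.1 rad and z of spacer_mid in the frame of shaft_foot between 0.017 and 0.025 m and z of gear_mid in the frame of shaft_foot between 0.041 and 0.049 m and horizontal distance between cap_mid and shaft_foot below 0.011 m and z of cap_mid in the frame of shaft_foot between 0.051 and 0.059 m and value of joint lid above 1.62 rad); the robot touches nothing.
It also fails if it takes over 131 s, if anything falls off the work surface, if the arm or the gripper's body presses on something with over 40 N, if the wrist force passes 120 N, or if a joint passes its speed limit or range.

## Working session

There is one attempt and no reset: what is moved stays moved. The work goes in short steps, Python scripts to look and compute and a tool call to move; the robot and the scene stay as the last step left them, time stands still between calls to the robot, and variables do not carry over. Pictures are saved under pics/ and viewed, at most 14 in all, crops included, and the job is handed in when it is done.

Besides the shell and the picture viewer there is one more tool, called after ">>>" by a JSON object that holds its "name" and its "arguments". move_arm: Moves the arm, as the interface text tells. Its arguments: {"type":"object","properties":{"motion":{"type":"array"},"gripper":{"type":"number"}},"required":["motion"]}

```bash
mkdir -p pics; ls; python3 - <<'E'
from workcell import bot
import cv2,numpy as np
o=bot.get_obs(); print({k:np.round(v,3) for k,v in o.items()})
for c in("side","top","wrist"):
    im=bot.camera(c); cv2.imwrite(f"pics/{c}0.png",im)
    m=bot.camera_model(c); print(c,np.round(m["K"],1).tolist(),np.round(m["world_from_camera"],3).tolist())
    if c!="wrist":
        for n in["shaft_foot","bearing_mid","spacer_mid","gear_mid","cap_mid","lid","lid_handle"]:
            try: print(c,n,[(round(d["score"],2),np.round(d["centre"],1).tolist(),int(d["mask"].sum())) for d in bot.cut_out(c,n)][:4])
            except Exception as e: print(n,e)
print(bot.get_obs()["clock"])
E
```

```text
pics
{'clock': np.float64(0.0), 'joint_pos': array([1.291, 0.241, 0.004, 1.335, 0.   , 1.571]), 'joint_vel': array([ 0.   ,  0.   ,  0.001, -0.001, -0.001,  0.001]), 'tau': array([ 1.0000e-03, -3.7232e+01,  2.5241e+01,  1.7000e-02,  0.0000e+00,
       -0.0000e+00]), 'eef_pos': array([0.138, 0.48 , 0.23 ]), 'tool_rot': array([ 0.139,  0.99 , -0.001, -0.   ]), 'ft_force': array([-0.954,  0.011,  1.089]), 'ft_torque': array([-0.004,  0.002,  0.029]), 'grasp_force': np.float64(0.0), 'grip_width': np.float64(0.085)}
side [[418.1, 0.0, 256.9], [0.0, 418.1, 191.6], [0.0, 0.0, 1.0]] [[0.999, -0.014, 0.043, 0.522], [-0.043, -0.633, 0.773, -0.868], [0.017, -0.774, -0.633, 0.764], [0.0, 0.0, 0.0, 1.0]]
side shaft_foot [(0.57, [304.5, 229.5], 2608)]
side bearing_mid [(0.64, [137.5, 224.8], 367), (0.57, [135.3, 231.7], 108)]
side spacer_mid [(0.72, [201.5, 292.1], 139), (0.69, [220.5, 302.9], 151), (0.65, [206.7, 324.3], 198), (0.65, [219.2, 266.1], 172)]
side gear_mid [(0.61, [229.2, 212.0], 1155)]
side cap_mid [(0.75, [181.6, 215.7], 287)]
side lid [(0.73, [132.2, 233.8], 519)]
side lid_handle [(0.79, [125.4, 219.0], 376)]
top [[446.2, 0.0, 259.6], [0.0, 446.2, 190.0], [0.0, 0.0, 1.0]] [[0.009, -0.995, 0.103, 0.477], [-1.0, -0.007, 0.02, -0.012], [-0.019, -0.103, -0.994, 1.068], [0.0, 0.0, 0.0, 1.0]]
top shaft_foot [(0.67, [226.3, 398.2], 2448)]
top bearing_mid [(0.86, [227.2, 119.5], 307)]
top spacer_mid [(0.72, [179.9, 283.3], 173), (0.71, [152.5, 254.9], 224), (0.67, [149.9, 288.5], 200), (0.65, [119.7, 269.2], 226)]
top gear_mid [(0.68, [246.2, 302.3], 1527)]
top cap_mid [(0.74, [243.0, 217.5], 455)]
top lid [(0.89, [243.2, 127.1], 229)]
top lid_handle [(0.73, [240.1, 113.4], 880)]
wrist [[320.8, 0.0, 251.5], [0.0, 320.8, 190.0], [0.0, 0.0, 1.0]] [[0.275, 0.914, 0.298, 0.062], [0.961, -0.261, -0.086, 0.503], [-0.001, 0.31, -0.951, 0.375], [0.0, 0.0, 0.0, 1.0]]
0.85
```

View pics/top0.png

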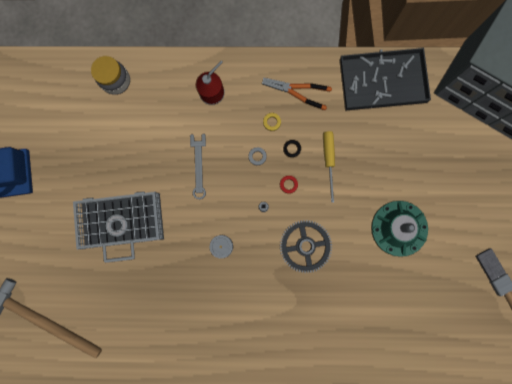

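View pics/side0.png

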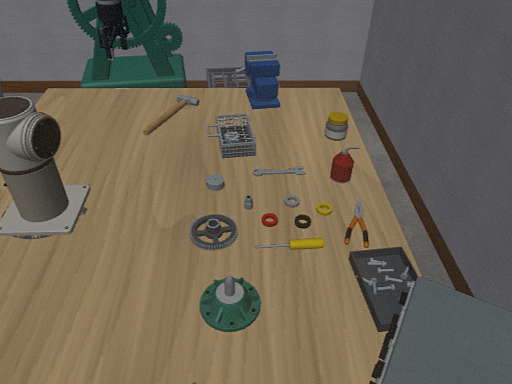

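```bash
cat > h.py <<'E'
from workcell import bot
import cv2,numpy as np
def ray(c,rc,m=None):
    m=m or bot.camera_model(c); T=np.array(m["world_from_camera"]); r,q=rc
    d=T[:3,:3]@np.linalg.inv(m["K"])@[q,r,1]; return T[:3,3],d
def plane(c,rc,z,m=None):
    o,d=ray(c,rc,m); return o+d*(z-o[2])/d[2]
def proj(c,p,m=None):
    m=m or bot.camera_model(c); T=np.linalg.inv(m["world_from_camera"]); v=np.array(m["K"])@(T@np.r_[p,1])[:3]; return v[1]/v[2],v[0]/v[2]
def outline(mask,c,z,m=None):
    cs,_=cv2.findContours(mask.astype(np.uint8),cv2.RETR_EXTERNAL,cv2.CHAIN_APPROX_NONE)
    k=max(cs,key=len)[:,0,:]; return np.array([plane(c,(v,u),z,m) for u,v in k])
def circ(c,name,z,m=None,i=0):
    d=bot.cut_out(c,name)[i]; P=outline(d["mask"],c,z,m).astype(np.float32)
    (x,y),r=cv2.minEnclosingCircle(P[:,:2]); return d["score"],np.round([x,y,r],4),d["centre"]
E
python3 - <<'E'
from h import *
for c in("top","side"):
    bot.camera(c)
    for n,z in[("shaft_foot",.02),("bearing_mid",.012),("spacer_mid",.007),("gear_mid",.008),("cap_mid",.015)]:
        for i in range(len(bot.cut_out(c,n)) if n=="spacer_mid" else 1):
            print(c,n,circ(c,n,z,i=i))
    for d in bot.cut_out(c,"lid_handle")[:1]:
        P=outline(d["mask"],c,.048); print(P.min(0),P.max(0), cv2.minAreaRect(P[:,:2].astype(np.float32)))
# handle approx by hand
for rc in[(258,118),(197,118),(207,74),(240,80),(243,104),(262,104),(242,134),(259,135)]: print(rc,plane("top",rc,.048)[:2].round(3))
im=cv2.imread("pics/top0.png")
a=cv2.resize(im[180:275,65:185],None,fx=5,fy=5,interpolation=cv2.INTER_CUBIC); cv2.imwrite("pics/a.png",a)
E
```

```text
Traceback (most recent call last):
  File "h.py", line 15, in circ
    (x,y),r=cv2.minEnclosingCircle(P[:,:2]); return d["score"],np.round([x,y,r],4),d["centre"]
            ~~~~~~~~~~~~~~~~~~~~~~^^^^^^^^^
cv2.error: OpenCV(4.12.0) /io/opencv/modules/imgproc/src/shapedescr.cpp:201: error: (-215:Assertion failed) count >= 0 && (depth == CV_32F || depth == CV_32S) in function 'minEnclosingCircle'
```

```bash
sed -i 's/minEnclosingCircle(P\[:,:2\])/minEnclosingCircle(np.ascontiguousarray(P[:,:2]))/' h.py
python3 - <<'E'
from h import *
for c in("top","side"):
    bot.camera(c)
    for n,z in[("shaft_foot",.02),("bearing_mid",.012),("spacer_mid",.007),("gear_mid",.008),("cap_mid",.015)]:
        for i in range(len(bot.cut_out(c,n)) if n=="spacer_mid" else 1):
            print(c,n,circ(c,n,z,i=i))
# handle approx by hand
for rc in[(258,118),(197,118),(207,74),(240,80),(243,104),(262,104),(242,134),(259,135)]: print(rc,plane("top",rc,.048)[:2].round(3))
im=cv2.imread("pics/top0.png")
a=cv2.resize(im[180:275,65:185],None,fx=5,fy=5,interpolation=cv2.INTER_CUBIC); cv2.imwrite("pics/a.png",a)
E
```

```text
top shaft_foot (0.88, array([ 0.4996, -0.3164,  0.0665]), [227.3, 400.3])
top bearing_mid (0.63, array([ 0.4996, -0.3183,  0.0677]), [226.1, 399.6])
top spacer_mid (0.73, array([ 0.7555, -0.0181,  0.023 ]), [118.5, 273.5])
top spacer_mid (0.66, array([ 0.603 , -0.0593,  0.0227]), [179.4, 290.8])
top spacer_mid (0.58, array([ 0.6881, -0.0672,  0.0215]), [150.3, 294.0])
top spacer_mid (0.57, array([0.6693, 0.0163, 0.0222]), [159.5, 257.6])
top gear_mid (0.66, array([ 0.4562, -0.0985,  0.0607]), [250.1, 302.7])Traceback (most recent call last):
  File "<stdin>", line 6, in <module>
  File "h.py", line 14, in circ
    d=bot.cut_out(c,name)[i]; P=outline(d["mask"],c,z,m).astype(np.float32)
      ~~~~~~~~~~~~~~~~~~~^^^
IndexError: list index out of range
```

```bash

python3 - <<'E'
from h import *
def hand(rc,z): return plane("top",rc,z)[:2].round(4)
print("bearing",hand((225.5,117),.018),"spacer",hand((156,257.5),.008),"gear",hand((246,306),.014),"cap",hand((246.5,221.5),.022))
print(bot.get_obs()["clock"])
im=cv2.imread("pics/top0.png")
a=cv2.resize(im[180:275,65:185],None,fx=5,fy=5,interpolation=cv2.INTER_CUBIC); 
b=cv2.resize(im[200:260,370:440],None,fx=5,fy=5,interpolation=cv2.INTER_CUBIC) 
cv2.imwrite("pics/a.png",a)
E
```

```text
bearing [0.4986 0.3449] spacer [0.6687 0.015 ] gear [ 0.4549 -0.1008] cap [0.452  0.0965]
1.45
```

View pics/a.png

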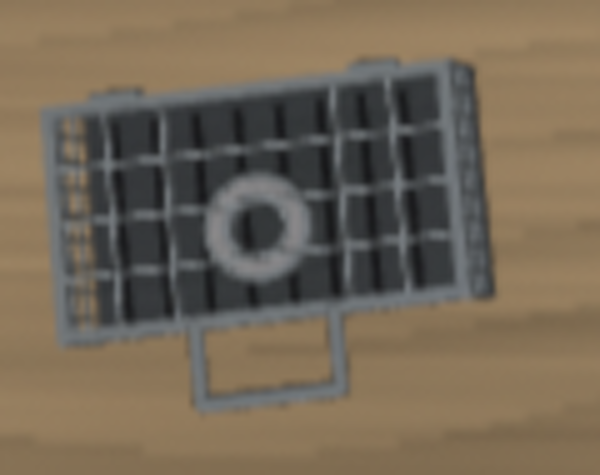

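```bash
cat >> h.py <<'E'
def to(p,yaw=None):
    "cm shifts in tool axes and tool yaw deg to world p, tool-y world angle yaw (mod 180)"
    from scipy.spatial.transform import Rotation as R
    o=bot.get_obs(); M=R.from_quat(o["tool_rot"]).as_matrix(); s=M.T@(np.array(p)-o["eef_pos"])*100
    a=np.degrees(np.arctan2(M[1,1],M[0,1])); dy=None if yaw is None else -((yaw-a+90)%180-90)
    print("clock",round(float(o["clock"]),2),"tcp",o["eef_pos"].round(4),"yaw",round(a,1),"w",round(float(o["grip_width"]),4),"-> shift",s.round(2),"turn",dy)
E
python3 - <<'E'
from h import *
f=lambda x,y,z:plane("top",(y/5+180-.4,x/5+65-.4),z)
b=[f(203,404,.048),f(340,388,.048)]; hm=(b[0]+b[1])/2
# lid frame far corners / near corners
n=np.array([-(b[1]-b[0])[1],(b[1]-b[0])[0]]); n/=np.linalg.norm(n)
if n[0]<0:n=-n
print("bar",b,"mid",hm,"len",np.linalg.norm(b[0]-b[1]),"n",n,np.degrees(np.arctan2(n[1],n[0])))
for p in[(45,110),(450,68),(62,342),(468,295),(258,228)]: print(p,f(*p,.048 if p[0]!=258 else .018).round(4))
print("hinge",hm[:2]+.144*n)
to([hm[0],hm[1],.12],np.degrees(np.arctan2(n[1],n[0])))
E
```

```text
bar [array([0.41857226, 0.35837022, 0.048     ]), array([0.42642391, 0.29594306, 0.048     ])] mid [0.42249809 0.32715664 0.048     ] len 0.06291898534747646 n [0.99218319 0.12478986] 7.168620443704608
(45, 110) [0.5521 0.438  0.048 ]
(450, 68) [0.5731 0.2506 0.048 ]
(62, 342) [0.4459 0.4245 0.048 ]
(468, 295) [0.469  0.2388 0.048 ]
(258, 228) [0.4993 0.3468 0.018 ]
hinge [0.56537247 0.34512638]
clock 1.45 tcp [0.1381 0.4805 0.2313] yaw 74.0 w 0.0852 -> shift [-31.57  -6.89  11.13] turn 66.80076401084798
```

>>> {"name": "move_arm", "arguments": {"motion": [{"x":-31.6,"y":-6.9,"z":7,"yaw":67},{"x":-31.6,"y":-6.9,"z":7,"yaw":67},{"x":-31.6,"y":-6.9,"z":7,"yaw":67},{"x":-31.6,"y":-6.9,"z":7,"yaw":67},{"x":-31.6,"y":-6.9,"z":7,"yaw":67},{"x":-31.6,"y":-6.9,"z":7,"yaw":67},{"x":-31.6,"y":-6.9,"z":7,"yaw":67},{"x":-31.6,"y":-6.9,"z":7,"yaw":67},{"x":-31.6,"y":-6.9,"z":7,"yaw":67},{"x":-31.6,"y":-6.9,"z":7,"yaw":67}], "gripper": -0.4}}

```text
clock: 2.7
eef_pos: [0.4225, 0.3273, 0.1615]
tool_rot: [0.662, 0.749, 0.0, 0.0]
ft_force: [0.8, -0.2, -0.3]
grip_width: 0.0255
grasp_force: 0.0
```

```bash
python3 - <<'E'
from h import *
to([.4225,.327,.03],6.8)
m=bot.camera_model("wrist"); im=bot.camera("wrist"); 
for p in([.4225,.327,.048],):
    r=proj("wrist",p,m);print(r); cv2.circle(im,(int(r[1]),int(r[0])),4,(0,0,255),1)
for n in("lid_handle","bearing_mid"): print(n,[(round(d["score"],2),np.round(d["centre"],1)) for d in bot.cut_out("wrist",n)])
cv2.imwrite("pics/w1.png",im); print(np.round(m["world_from_camera"],3).tolist())
E
```

```text
clock 2.7 tcp [0.4225 0.3273 0.1615] yaw 7.0 w 0.0255 -> shift [-0.04 -0.   13.15] turn 0.23709916836084233
(np.float64(186.46084325565766), np.float64(250.6754201447164))
lid_handle [(0.82, array([155.4, 361.3]))]
bearing_mid [(0.62, array([170.5, 343.8]))]
[[0.992, 0.118, 0.038, 0.413], [0.124, -0.943, -0.308, 0.407], [0.0, 0.311, -0.951, 0.305], [0.0, 0.0, 0.0, 1.0]]
```

View pics/w1.png

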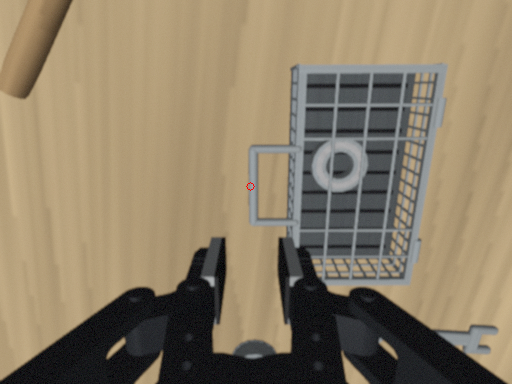

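```bash
python3 - <<'E'
from h import *
h=plane("wrist",(185.5,253.7),.048); print(h,plane("wrist",(165.5,339),.018), plane("wrist",(180,437),.048))
print(plane("wrist",(148,253.5),.048),plane("wrist",(222.5,254),.048))
to([h[0],h[1],.03],6.8)
E
```

```text
[0.42497012 0.32808088 0.048     ] [0.50156055 0.34756453 0.018     ] [0.57593044 0.35170955 0.048     ]
[0.4208282 0.3595095 0.048    ] [0.42946632 0.29464801 0.048     ]
clock 2.85 tcp [0.4225 0.3273 0.1614] yaw 7.0 w 0.0253 -> shift [ 0.05  0.25 13.14] turn 0.21928143269423117
```

>>> {"name": "move_arm", "arguments": {"motion": [{"y":0.2,"z":5},{"y":0.2,"z":10},{"y":0.2,"z":13},{"y":0.2,"z":13.1},{"y":0.2,"z":13.1}]}}

```text
invalid input at $.motion[0]: expected keys x, y, z, yaw
```

>>> {"name": "move_arm", "arguments": {"motion": [{},{},{},{},{}], "gripper": -1}}

```text
invalid input at $.motion[0]: expected keys x, y, z, yaw
```

>>> {"name": "move_arm", "arguments": {"motion": [{"x":0,"y":0.2,"z":5,"yaw":0},{"x":0,"y":0.2,"z":10,"yaw":0},{"x":0,"y":0.2,"z":13,"yaw":0},{"x":0,"y":0.2,"z":13.1,"yaw":0},{"x":0,"y":0.2,"z":13.1,"yaw":0}]}}

```text
clock: 3.48
eef_pos: [0.4255, 0.3279, 0.0315]
tool_rot: [0.663, 0.749, 0.001, 0.0]
ft_force: [-0.9, 0.5, -0.8]
grip_width: 0.0255
grasp_force: 0.0
```

>>> {"name": "move_arm", "arguments": {"motion": [{"x":0,"y":0,"z":0,"yaw":0},{"x":0,"y":0,"z":0,"yaw":0},{"x":0,"y":0,"z":0,"yaw":0},{"x":0,"y":0,"z":0,"yaw":0}], "gripper": -1}}

```text
clock: 3.98
eef_pos: [0.4238, 0.328, 0.0322]
tool_rot: [0.662, 0.749, 0.0, -0.001]
ft_force: [-5.8, 0.1, 5.5]
grip_width: 0.0054
grasp_force: 58.6
```

>>> {"name": "move_arm", "arguments": {"motion": [{"x":0,"y":0.1,"z":-1.7,"yaw":0},{"x":0,"y":0.4,"z":-3.4,"yaw":0},{"x":0,"y":0.9,"z":-5.1,"yaw":0},{"x":0,"y":1.6,"z":-6.65,"yaw":0},{"x":0,"y":2.5,"z":-8.1,"yaw":0},{"x":0,"y":3.6,"z":-9.5,"yaw":0},{"x":0,"y":4.8,"z":-10.7,"yaw":0},{"x":0,"y":6.1,"z":-11.8,"yaw":0},{"x":0,"y":7.6,"z":-12.7,"yaw":0},{"x":0,"y":9.2,"z":-13.4,"yaw":0},{"x":0,"y":10.8,"z":-13.95,"yaw":0},{"x":0,"y":12.5,"z":-14.3,"yaw":0},{"x":0,"y":14.2,"z":-14.4,"yaw":0},{"x":0,"y":16,"z":-14.3,"yaw":0},{"x":0,"y":17.1,"z":-14.1,"yaw":0},{"x":0,"y":17.7,"z":-14,"yaw":0},{"x":0,"y":17.7,"z":-14,"yaw":0}]}}

```text
clock: 6.1
eef_pos: [0.6019, 0.3508, 0.1736]
tool_rot: [0.663, 0.749, 0.004, 0.0]
ft_force: [-0.0, 3.7, 6.6]
grip_width: 0.0055
grasp_force: 62.1
```

>>> {"name": "move_arm", "arguments": {"motion": [{"x":0,"y":0,"z":0,"yaw":0},{"x":0,"y":0,"z":0,"yaw":0},{"x":0,"y":0,"z":0,"yaw":0},{"x":0,"y":0,"z":-4,"yaw":0},{"x":0,"y":-6,"z":-6,"yaw":0},{"x":0,"y":-12,"z":-6,"yaw":0}], "gripper": -0.4}}

```text
clock: 6.85
eef_pos: [0.4815, 0.3345, 0.2313]
tool_rot: [0.663, 0.748, 0.002, 0.0]
ft_force: [-0.4, 0.4, 0.6]
grip_width: 0.0256
grasp_force: 0.0
```

```bash
python3 - <<'E'
from h import *
im=bot.camera("side"); cv2.imwrite("pics/s2.png",cv2.resize(im[60:200,130:330],None,fx=3,fy=3))
to([.4995,.347,.15],97)
E
```

```text
clock 6.9 tcp [0.4688 0.3298 0.2274] yaw 7.1 w 0.0258 -> shift [1.37 3.38 7.69] turn -89.89425554734507
```

View pics/s2.png

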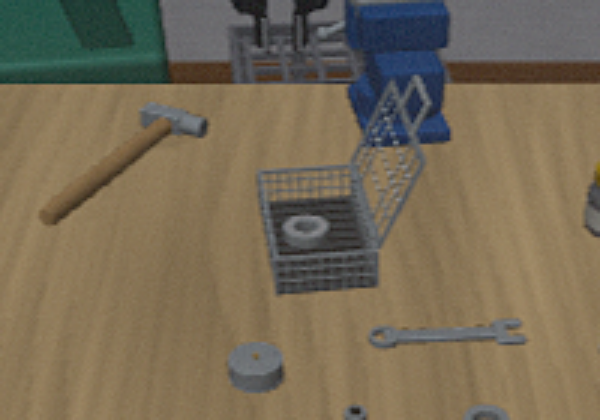

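>>> {"name": "move_arm", "arguments": {"motion": [{"x":1.4,"y":3.4,"z":8.5,"yaw":-90},{"x":1.4,"y":3.4,"z":8.5,"yaw":-90},{"x":1.4,"y":3.4,"z":8.5,"yaw":-90},{"x":1.4,"y":3.4,"z":8.5,"yaw":-90},{"x":1.4,"y":3.4,"z":8.5,"yaw":-90},{"x":1.4,"y":3.4,"z":8.5,"yaw":-90},{"x":1.4,"y":3.4,"z":8.5,"yaw":-90},{"x":1.4,"y":3.4,"z":8.5,"yaw":-90},{"x":1.4,"y":3.4,"z":8.5,"yaw":-90},{"x":1.4,"y":3.4,"z":8.5,"yaw":-90},{"x":1.4,"y":3.4,"z":8.5,"yaw":-90}], "gripper": 0.55}}

```text
clock: 8.28
eef_pos: [0.5133, 0.352, 0.1451]
tool_rot: [-0.06, 0.998, -0.0, -0.0]
ft_force: [-0.6, 0.4, -0.5]
grip_width: 0.0663
grasp_force: 0.0
```

```bash
cat >> h.py <<'E'
def ring(name,z,near,yaw,tz,pic=None):
    "measure with wrist: mask outline -> ellipse centre at height z"
    m=bot.camera_model("wrist"); im=bot.camera("wrist"); best=None
    for d in bot.cut_out("wrist",name):
        P=outline(d["mask"],"wrist",z,m)[:,:2].astype(np.float32).copy()
        if len(P)<20: continue
        (x,y),r=cv2.minEnclosingCircle(P); e=cv2.fitEllipse(P); print(name,round(d["score"],2),"circ",np.round([x,y,r],4),"ell",np.round(e[0],4),np.round(e[1],4),np.round(d["centre"]))
        if best is None or np.hypot(x-near[0],y-near[1])<np.hypot(*(best-near)): best=np.array([x,y])
    if pic: cv2.imwrite(f"pics/{pic}.png",im)
    if best is not None: to([*best,tz],yaw)
E
python3 - <<'E'
from h import *
ring("bearing_mid",.018,[.4995,.347],97,.004,"w2")
E
```

```text
bearing_mid 0.89 circ [0.5013 0.3478 0.0264] ell [0.5013 0.348 ] [0.0502 0.0518] [179. 246.]
clock 8.38 tcp [0.5133 0.352  0.1452] yaw 96.9 w 0.066 -> shift [ 1.24 -0.27 14.12] turn -0.07086614833329463
```

View pics/w2.png

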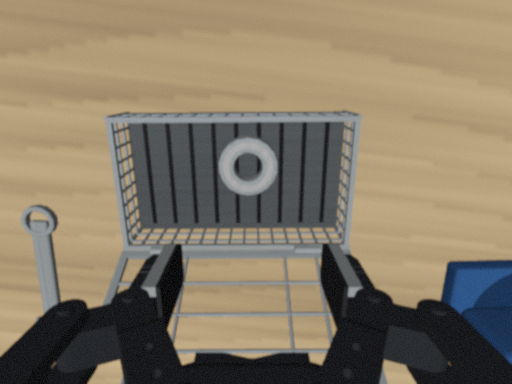

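>>> {"name": "move_arm", "arguments": {"motion": [{"x":1.2,"y":-0.3,"z":5,"yaw":0},{"x":1.2,"y":-0.3,"z":9,"yaw":0},{"x":1.2,"y":-0.3,"z":12,"yaw":0},{"x":1.2,"y":-0.3,"z":13.5,"yaw":0},{"x":1.2,"y":-0.3,"z":14,"yaw":0},{"x":1.2,"y":-0.3,"z":14.1,"yaw":0}]}}

```text
clock: 9.12
eef_pos: [0.5025, 0.3482, 0.0051]
tool_rot: [-0.061, 0.998, 0.0, 0.001]
ft_force: [0.5, -1.1, -0.7]
grip_width: 0.0662
grasp_force: 0.0
```

>>> {"name": "move_arm", "arguments": {"motion": [{"x":0,"y":0,"z":0,"yaw":0},{"x":0,"y":0,"z":0,"yaw":0},{"x":0,"y":0,"z":0,"yaw":0},{"x":0,"y":0,"z":0,"yaw":0}], "gripper": -1}}

```text
clock: 9.62
eef_pos: [0.503, 0.3485, 0.0063]
tool_rot: [-0.061, 0.998, 0.001, 0.002]
ft_force: [-0.9, -0.8, 5.6]
grip_width: 0.0485
grasp_force: 62.4
```

```bash
python3 - <<'E'
from h import *
to([.5,-.3165,.18],97)
E
```

```text
clock 9.62 tcp [0.503  0.3485 0.0063] yaw 97.0 w 0.0485 -> shift [  8.31 -65.95 -17.5 ] turn -0.029510064624432175
```

>>> {"name": "move_arm", "arguments": {"motion": [{"x":0,"y":0,"z":-5,"yaw":0},{"x":0,"y":0,"z":-11,"yaw":0},{"x":0,"y":0,"z":-17,"yaw":0},{"x":1,"y":-6,"z":-18.5,"yaw":0},{"x":2,"y":-12,"z":-18.5,"yaw":0},{"x":3,"y":-18,"z":-18.5,"yaw":0},{"x":4,"y":-24,"z":-18.5,"yaw":0},{"x":5,"y":-30,"z":-18.5,"yaw":0},{"x":6,"y":-36,"z":-18.5,"yaw":0},{"x":7,"y":-42,"z":-18.5,"yaw":0},{"x":8,"y":-48,"z":-18.5,"yaw":0},{"x":8.3,"y":-54,"z":-18.5,"yaw":0},{"x":8.3,"y":-60,"z":-18.5,"yaw":0},{"x":8.3,"y":-64,"z":-18.5,"yaw":0},{"x":8.3,"y":-66,"z":-18.5,"yaw":0},{"x":8.3,"y":-66,"z":-18.5,"yaw":0}]}}

```text
clock: 11.62
eef_pos: [0.4992, -0.3189, 0.1889]
tool_rot: [-0.06, 0.998, 0.0, -0.0]
ft_force: [-0.2, 0.7, -0.4]
grip_width: 0.0488
grasp_force: 62.7
```

```bash
python3 - <<'E'
from h import *
to([.5,-.3165,.18],97)
m=bot.camera_model("wrist"); im=bot.camera("wrist"); cv2.imwrite("pics/w3.png",im)
for z in(.045,.095): print(z,proj("wrist",[.4996,-.3164,z],m))
print([(round(d["score"],2),np.round(d["centre"],1)) for d in bot.cut_out("wrist","shaft_foot")],[(round(d["score"],2),np.round(d["centre"],1)) for d in bot.cut_out("wrist","bearing_mid")])
np.save("m3.npy",m["world_from_camera"])
E
```

```text
clock 11.62 tcp [ 0.4992 -0.3189  0.1889] yaw 96.8 w 0.0488 -> shift [-0.11  0.23  0.89] turn -0.17766054058033376
0.045 (np.float64(175.7973156267644), np.float64(253.2850011589721))
0.095 (np.float64(192.9535459885471), np.float64(253.58743802622655))
[(0.61, array([156.7, 249. ]))] [(0.94, array([270.6, 246.8]))]
```

View pics/w3.png

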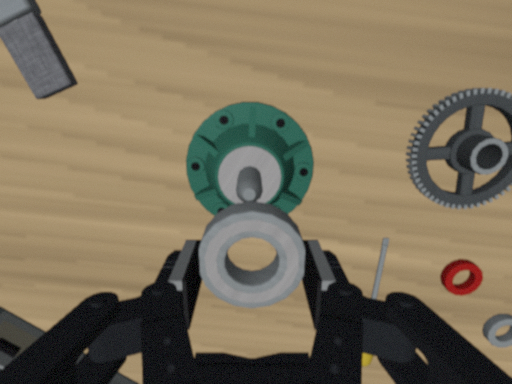

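```bash
python3 - <<'E'
from h import *
im=cv2.imread("pics/w3.png"); m=bot.camera_model("wrist")
d=bot.cut_out("wrist","bearing_mid")[0]["mask"]
ys,xs=np.where(d); print("mask ext",ys.min(),ys.max(),xs.min(),xs.max())
zt=.1889-.0033+.015
P=outline(d,"wrist",zt,m)[:,:2].astype(np.float32).copy(); print(cv2.minEnclosingCircle(P),cv2.fitEllipse(P))
hsv=cv2.cvtColor(im,cv2.COLOR_BGR2HSV).astype(int)
# bright boss: low saturation, in box
box=np.zeros(d.shape,bool); box[135:215,205:295]=1
g=(hsv[...,1]<40)&box
for r in range(145,200,5):
    c=np.where(g[r])[0]; print(r,c.min() if len(c) else None,c.max() if len(c) else None,hsv[r,236:266:2,2].tolist())
E
```

```text
mask ext 202 308 199 304
((0.4964115619659424, -0.31583133339881897), 0.027884677052497864) ((0.49663546681404114, -0.31605225801467896), (0.04975515604019165, 0.05561264604330063), 96.65550231933594)
145 None None [100, 103, 105, 110, 108, 110, 119, 116, 109, 109, 102, 101, 95, 93, 83]
150 233 265 [147, 152, 152, 153, 153, 154, 157, 154, 153, 153, 151, 155, 153, 145, 130]
155 227 271 [152, 152, 154, 153, 156, 156, 151, 153, 151, 152, 153, 149, 148, 149, 151]
160 223 276 [153, 154, 156, 156, 152, 154, 152, 154, 153, 154, 150, 148, 152, 154, 148]
165 220 278 [156, 155, 154, 153, 153, 147, 143, 139, 145, 147, 149, 151, 150, 153, 152]
170 219 280 [155, 149, 124, 96, 91, 91, 85, 83, 78, 72, 72, 110, 145, 152, 153]
175 218 280 [152, 117, 95, 91, 92, 94, 87, 86, 80, 78, 70, 66, 101, 154, 154]
180 218 280 [141, 97, 95, 98, 94, 98, 96, 93, 88, 77, 72, 67, 75, 141, 153]
185 219 279 [125, 100, 103, 107, 110, 113, 107, 105, 98, 90, 82, 71, 64, 130, 153]
190 222 277 [111, 100, 109, 117, 127, 136, 139, 139, 131, 104, 83, 75, 62, 110, 154]
195 225 273 [137, 91, 97, 116, 135, 136, 138, 136, 140, 128, 78, 63, 86, 147, 151]
```

```bash
python3 - <<'E'
from h import *
from scipy.optimize import least_squares
m=bot.camera_model("wrist")
f=plane("wrist",(177.5,249.3),.045,m); t=plane("wrist",(193,249),.095,m); print("foot",f,"tip",t)
d=bot.cut_out("wrist","bearing_mid")[0]["mask"]
cs,_=cv2.findContours(d.astype(np.uint8),0,1); k=max(cs,key=len)[:,0]; k=k[k[:,1]>258]
for zt in(.197,.2005,.204):
    P=np.array([plane("wrist",(v,u),zt,m)[:2] for u,v in k])
    s=least_squares(lambda q:np.hypot(*(P-q[:2]).T)-.026,P.mean(0),loss="soft_l1",f_scale=.001); 
    s2=least_squares(lambda q:np.hypot(*(P-q[:2]).T)-q[2],[*P.mean(0),.026],loss="soft_l1",f_scale=.001); print(zt,s.x,s2.x)
to([.5,-.3165,.18],97)
E
```

```text
foot [ 0.50205836 -0.31728901  0.045     ] tip [ 0.50048362 -0.31737587  0.095     ]
0.197 [ 0.50096762 -0.31535978] [ 0.50174408 -0.31526026  0.02536947]
0.2005 [ 0.49807836 -0.31572998] [ 0.49966094 -0.31551808  0.02471473]
0.204 [ 0.49520089 -0.31610243] [ 0.4975778  -0.3157759   0.02405999]
clock 11.88 tcp [ 0.4995 -0.3163  0.1895] yaw 97.0 w 0.0488 -> shift [-0.05 -0.02  0.95] turn 0.04602113150532716
```

```bash
cat >> h.py <<'E'
def boss():
    m=bot.camera_model("wrist"); to([.5,-.3165,.1],97); im=bot.camera("wrist"); hsv=cv2.cvtColor(im,cv2.COLOR_BGR2HSV)
    r0,c0=map(int,proj("wrist",[.5,-.317,.045],m)); g=((hsv[...,1]<45)&(hsv[...,2]>100)).astype(np.uint8)
    w=[]
    for r in range(r0-25,r0+6,3):
        row=g[r,c0-50:c0+50]; i=np.where(row)[0]
        if len(i): w.append((r,i.min()+c0-50,i.max()+c0-50))
    # boss outline points above centre -> fit circle radius .032 at z=.045
    from scipy.optimize import least_squares
    P=np.array([plane("wrist",(r,c),.045,m)[:2] for r,a,b in w for c in(a-.5,b+.5)])
    s=least_squares(lambda q:np.hypot(*(P-q[:2]).T)-.032,P.mean(0),loss="soft_l1",f_scale=.001); print("foot",s.x.round(4),"rms",np.sqrt((s.fun**2).mean()).round(4)); return im,m,s.x
E
python3 - <<'E'
from h import *
im,m,f=boss()
cv2.imwrite("pics/w4.png",im)
o=bot.get_obs(); print(o["ft_force"],o["eef_pos"])
E
```

```text
clock 11.88 tcp [ 0.4995 -0.3163  0.1895] yaw 97.0 w 0.0488 -> shift [-0.05 -0.02  8.95] turn 0.04602113150532716
foot [ 0.5054 -0.3196] rms 0.0015
[-0.42617352  0.24123362 -1.38432784] [ 0.49959263 -0.31637227  0.18954686]
```

```bash
python3 - <<'E'
from h import *
im=cv2.imread("pics/w4.png"); c=im[90:230,180:320]; cv2.imwrite("pics/w4c.png",cv2.resize(c,None,fx=4,fy=4,interpolation=cv2.INTER_CUBIC))
m=bot.camera_model("wrist"); 
for p in([.5,-.317,.045],[.5,-.317,.095]): print(proj("wrist",p,m))
im=cv2.imread("pics/top0.png")
cv2.imwrite("pics/topc.png",cv2.resize(im[190:260,365:435],None,fx=8,fy=8,interpolation=cv2.INTER_CUBIC))
for p in([.5,-.317,.045],[.5,-.317,.095]): print("top",proj("top",p))
E
```

```text
(np.float64(175.14049237213737), np.float64(249.9870982924762))
(np.float64(192.15137035371188), np.float64(249.65675999475187))
top (np.float64(227.22180247557097), np.float64(402.4836908969287))
top (np.float64(226.75709702599025), np.float64(409.4159709043777))
```

View pics/w4c.png

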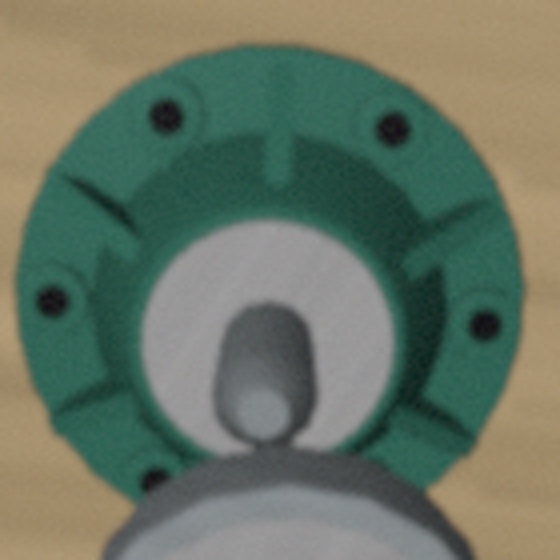

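View pics/topc.png

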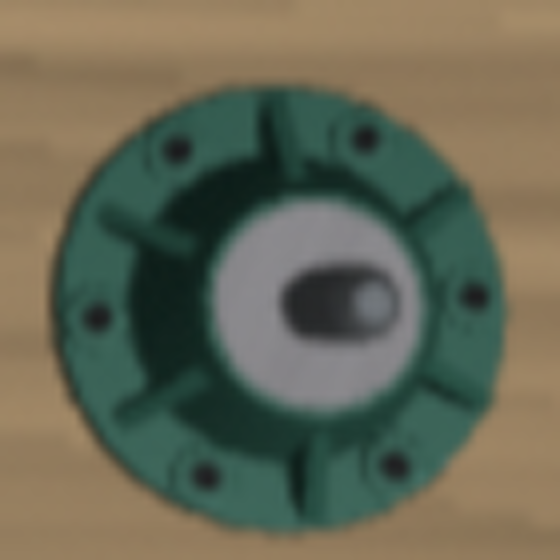

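>>> {"name": "move_arm", "arguments": {"motion": [{"x":0,"y":-0.4,"z":4,"yaw":0},{"x":0,"y":-0.4,"z":7,"yaw":0},{"x":0,"y":-0.4,"z":9,"yaw":0},{"x":0,"y":-0.4,"z":10,"yaw":0},{"x":0,"y":-0.4,"z":11,"yaw":0},{"x":0,"y":-0.4,"z":11,"yaw":0},{"x":0,"y":-0.4,"z":11,"yaw":0}]}}

```text
clock: 12.8
eef_pos: [0.5003, -0.3217, 0.0801]
tool_rot: [-0.061, 0.998, -0.0, 0.0]
ft_force: [-0.7, 0.3, -2.1]
grip_width: 0.0486
grasp_force: 62.7
```

>>> {"name": "move_arm", "arguments": {"motion": [{"x":0,"y":0,"z":1,"yaw":0},{"x":0,"y":0,"z":2,"yaw":0},{"x":0,"y":0,"z":2.7,"yaw":0},{"x":0,"y":0,"z":3.0,"yaw":0},{"x":0,"y":0,"z":3.2,"yaw":0},{"x":0,"y":0,"z":3.2,"yaw":0}]}}

```text
clock: 13.55
eef_pos: [0.5001, -0.3214, 0.0483]
tool_rot: [-0.061, 0.998, -0.0, 0.0]
ft_force: [0.0, 1.4, 5.4]
grip_width: 0.0489
grasp_force: 63.3
```

>>> {"name": "move_arm", "arguments": {"motion": [{"x":0,"y":0,"z":0,"yaw":0},{"x":0,"y":0,"z":0,"yaw":0},{"x":0,"y":0,"z":-1,"yaw":0},{"x":0,"y":0,"z":-6,"yaw":0},{"x":0,"y":0,"z":-11,"yaw":0},{"x":-4,"y":5,"z":-11,"yaw":0},{"x":-7,"y":10,"z":-11,"yaw":0},{"x":-10,"y":15,"z":-11,"yaw":0},{"x":-13,"y":20,"z":-11,"yaw":0},{"x":-16,"y":25,"z":-11,"yaw":0},{"x":-19,"y":29,"z":-11,"yaw":0},{"x":-20.8,"y":31.4,"z":-11,"yaw":0},{"x":-20.8,"y":31.4,"z":-11,"yaw":0},{"x":-20.8,"y":31.4,"z":-11,"yaw":0}], "gripper": 0.45}}

```text
clock: 15.3
eef_pos: [0.668, 0.0149, 0.1574]
tool_rot: [-0.061, 0.998, -0.0, -0.0]
ft_force: [-1.4, -0.3, 0.1]
grip_width: 0.0618
grasp_force: 0.0
```

```bash
python3 - <<'E'
from h import *
ring("spacer_mid",.010,[.6687,.015],97,.004,"w5")
im=bot.camera("side"); cv2.imwrite("pics/s3.png",cv2.resize(im[250:340,180:280],None,fx=4,fy=4,interpolation=cv2.INTER_CUBIC))
E
```

```text
spacer_mid 0.88 circ [0.6707 0.0164 0.0227] ell [0.6708 0.0166] [0.0427 0.0445] [187. 254.]
spacer_mid 0.73 circ [ 0.7548 -0.0182  0.0241] ell [ 0.755  -0.0172] [0.0435 0.0473] [260. 207.]
spacer_mid 0.68 circ [ 0.6903 -0.0665  0.0233] ell [ 0.6903 -0.0665] [0.0431 0.0454] [193. 161.]
spacer_mid 0.63 circ [ 0.6038 -0.0582  0.0229] ell [ 0.6038 -0.0585] [0.0423 0.0443] [ 91. 163.]
clock 15.4 tcp [0.6679 0.0141 0.1576] yaw 96.9 w 0.0619 -> shift [-0.31  0.2  15.36] turn -0.12542058793127353
```

View pics/s3.png

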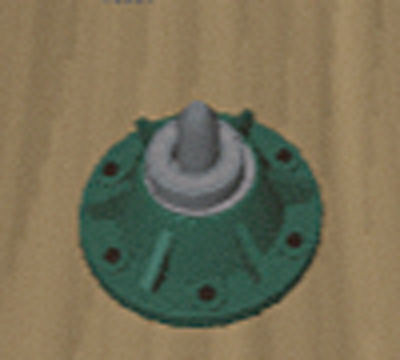

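>>> {"name": "move_arm", "arguments": {"motion": [{"x":-0.25,"y":0.2,"z":5,"yaw":0},{"x":-0.25,"y":0.2,"z":10,"yaw":0},{"x":-0.25,"y":0.2,"z":13,"yaw":0},{"x":-0.25,"y":0.2,"z":14.8,"yaw":0},{"x":-0.25,"y":0.2,"z":15.2,"yaw":0},{"x":-0.25,"y":0.2,"z":15.2,"yaw":0}]}}

```text
clock: 16.2
eef_pos: [0.6715, 0.0175, 0.0065]
tool_rot: [-0.061, 0.998, -0.0, 0.001]
ft_force: [0.0, -0.4, -0.1]
grip_width: 0.0619
grasp_force: 0.0
```

>>> {"name": "move_arm", "arguments": {"motion": [{"x":0,"y":0,"z":0,"yaw":0},{"x":0,"y":0,"z":0,"yaw":0},{"x":0,"y":0,"z":0,"yaw":0},{"x":0,"y":0,"z":0,"yaw":0}], "gripper": -1}}

```text
clock: 16.7
eef_pos: [0.6722, 0.0176, 0.008]
tool_rot: [-0.061, 0.998, -0.0, 0.002]
ft_force: [-1.4, -1.0, 5.7]
grip_width: 0.0397
grasp_force: 59.6
```

```bash
python3 - <<'E'
from h import *
to([.5,-.3212,.18],97)
E
```

```text
clock 16.7 tcp [0.6722 0.0176 0.008 ] yaw 97.0 w 0.0397 -> shift [ 21.13 -31.56 -17.26] turn -0.03429879931942992
```

>>> {"name": "move_arm", "arguments": {"motion": [{"x":0,"y":0,"z":-5,"yaw":0},{"x":0,"y":0,"z":-11,"yaw":0},{"x":3,"y":-4,"z":-15,"yaw":0},{"x":6,"y":-9,"z":-17,"yaw":0},{"x":9,"y":-14,"z":-17,"yaw":0},{"x":12,"y":-19,"z":-17,"yaw":0},{"x":15,"y":-24,"z":-17,"yaw":0},{"x":18,"y":-28,"z":-17,"yaw":0},{"x":21,"y":-31.6,"z":-17,"yaw":0},{"x":21,"y":-31.6,"z":-17,"yaw":0},{"x":21,"y":-31.6,"z":-17,"yaw":0},{"x":21,"y":-31.6,"z":-17,"yaw":0}]}}

```text
clock: 18.2
eef_pos: [0.5013, -0.3203, 0.1756]
tool_rot: [-0.062, 0.998, -0.0, 0.0]
ft_force: [0.5, 0.6, -0.6]
grip_width: 0.039
grasp_force: 60.4
```

```bash
python3 - <<'E'
from h import *
from scipy.optimize import least_squares
to([.5,-.3212,.1],97)
m=bot.camera_model("wrist"); im=bot.camera("wrist"); cv2.imwrite("pics/w6.png",im)
d=bot.cut_out("wrist","spacer_mid"); 
for e in d[:3]: print(e["score"],e["centre"])
d=d[0]["mask"]; cs,_=cv2.findContours(d.astype(np.uint8),0,1); k=max(cs,key=len)[:,0]; k=k[k[:,1]>k[:,1].mean()]
z=bot.get_obs()["eef_pos"][2]-.008+.012
P=np.array([plane("wrist",(v,u),z,m)[:2] for u,v in k])
s=least_squares(lambda q:np.hypot(*(P-q[:2]).T)-.022,P.mean(0),loss="soft_l1",f_scale=.001); print("held spacer",s.x,z)
a=proj("wrist",[.5,-.3212,.095],m); print(a)
cv2.imwrite("pics/w6c.png",cv2.resize(im[110:310,160:340],None,fx=3,fy=3,interpolation=cv2.INTER_CUBIC))
E
```

```text
clock 18.2 tcp [ 0.5013 -0.3203  0.1756] yaw 97.1 w 0.039 -> shift [ 0.14 -0.07  7.56] turn 0.07462647472738126
0.86 [285.5, 471.5]
0.55 [262.6, 260.0]
0.54 [333.7, 453.5]
held spacer [ 0.49054177 -0.20786256] 0.17938795480877157
(np.float64(195.9362706288973), np.float64(249.47665657112066))
```

View pics/w6c.png

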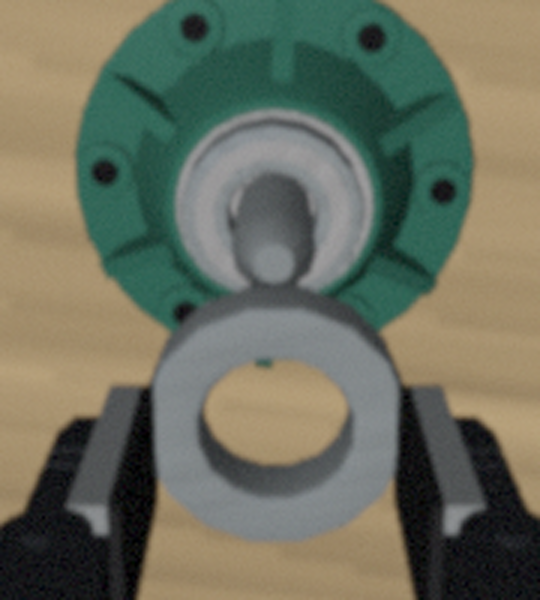

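```bash
python3 - <<'E'
from h import *
for r in(248,250,252): print(plane("wrist",(r,251.7),.1795))
print(plane("wrist",(197,251),.095)); to([.501,-.3201,.1],97)
E
```

```text
[ 0.49713221 -0.31980409  0.1795    ]
[ 0.49820941 -0.31966844  0.1795    ]
[ 0.49929129 -0.3195322   0.1795    ]
[ 0.50058945 -0.31990457  0.095     ]
clock 18.3 tcp [ 0.5012 -0.3203  0.1754] yaw 97.1 w 0.0396 -> shift [0.02 0.02 7.54] turn 0.0911359191397878
```

>>> {"name": "move_arm", "arguments": {"motion": [{"x":-0.1,"y":0,"z":3,"yaw":0},{"x":-0.1,"y":0,"z":6,"yaw":0},{"x":-0.1,"y":0,"z":7.5,"yaw":0},{"x":-0.1,"y":0,"z":8.3,"yaw":0},{"x":-0.1,"y":0,"z":9,"yaw":0},{"x":-0.1,"y":0,"z":9,"yaw":0}]}}

```text
clock: 19.05
eef_pos: [0.5017, -0.3213, 0.0855]
tool_rot: [-0.061, 0.998, -0.0, 0.0]
ft_force: [-0.1, -0.5, -0.3]
grip_width: 0.0392
grasp_force: 60.5
```

>>> {"name": "move_arm", "arguments": {"motion": [{"x":0,"y":0,"z":0.7,"yaw":0},{"x":0,"y":0,"z":1.3,"yaw":0},{"x":0,"y":0,"z":1.7,"yaw":0},{"x":0,"y":0,"z":1.7,"yaw":0},{"x":0,"y":0,"z":1.7,"yaw":0}]}}

```text
clock: 19.68
eef_pos: [0.5014, -0.3213, 0.0682]
tool_rot: [-0.061, 0.998, 0.0, -0.0]
ft_force: [0.5, 0.4, -0.8]
grip_width: 0.039
grasp_force: 60.5
```

>>> {"name": "move_arm", "arguments": {"motion": [{"x":0,"y":0,"z":0.1,"yaw":0},{"x":0,"y":0,"z":0.1,"yaw":0},{"x":0,"y":0,"z":0.1,"yaw":0},{"x":0,"y":0,"z":-1,"yaw":0},{"x":0,"y":0,"z":-5,"yaw":0},{"x":0,"y":0,"z":-9.5,"yaw":0},{"x":0.5,"y":6,"z":-9.5,"yaw":0},{"x":1,"y":12,"z":-9.5,"yaw":0},{"x":1.5,"y":18,"z":-9.5,"yaw":0},{"x":2,"y":22.5,"z":-9.5,"yaw":0},{"x":2,"y":22.5,"z":-9.5,"yaw":0},{"x":2,"y":22.5,"z":-9.5,"yaw":0}], "gripper": 0.35}}

```text
clock: 21.18
eef_pos: [0.4551, -0.1007, 0.1642]
tool_rot: [-0.061, 0.998, -0.001, 0.001]
ft_force: [0.2, -0.4, -0.4]
grip_width: 0.0574
grasp_force: 0.0
```

```bash
python3 - <<'E'
from h import *
im=bot.camera("side"); s=cv2.resize(im[250:320,190:270],None,fx=4,fy=4,interpolation=cv2.INTER_CUBIC)
ring("gear_mid",.012,[.455,-.1],97,.018)
im=bot.camera("wrist"); w=cv2.resize(im[100:240,160:340],None,fx=2.5,fy=2.5,interpolation=cv2.INTER_CUBIC)
for z in(.014,.036): print(proj("wrist",[.455,-.1,z]))
H=max(s.shape[0],w.shape[0]); pad=lambda a:np.vstack([a,np.zeros((H-a.shape[0],a.shape[1],3),np.uint8)])
cv2.imwrite("pics/c7.png",np.hstack([pad(s),pad(w)])); print(s.shape,w.shape)
E
```

```text
gear_mid 0.72 circ [ 0.4575 -0.099   0.062 ] ell [ 0.4573 -0.0992] [0.1196 0.1218] [168. 250.]
clock 21.32 tcp [ 0.4548 -0.1015  0.1635] yaw 96.9 w 0.0576 -> shift [-0.29  0.22 14.55] turn -0.13208329281331999
(np.float64(173.94641343775461), np.float64(252.21834846729138))
(np.float64(180.51669926553294), np.float64(252.2467424797239))
(280, 320, 3) (350, 450, 3)
```

View pics/c7.png

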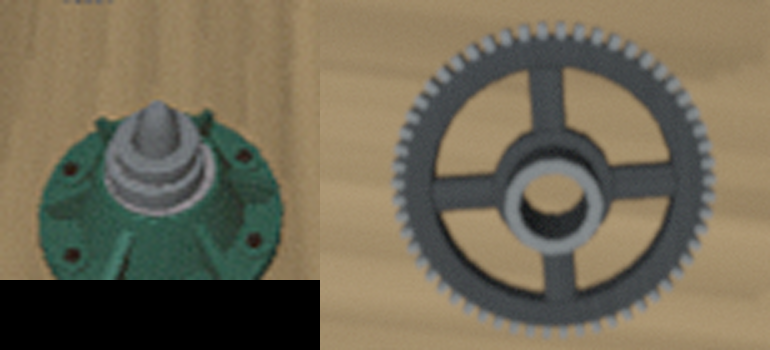

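>>> {"name": "move_arm", "arguments": {"motion": [{"x":-0.2,"y":0.25,"z":5,"yaw":0},{"x":-0.2,"y":0.25,"z":10,"yaw":0},{"x":-0.2,"y":0.25,"z":13,"yaw":0},{"x":-0.2,"y":0.25,"z":14.2,"yaw":0},{"x":-0.2,"y":0.25,"z":14.5,"yaw":0},{"x":-0.2,"y":0.25,"z":14.5,"yaw":0}]}}

```text
clock: 22.12
eef_pos: [0.4571, -0.0981, 0.0192]
tool_rot: [-0.061, 0.998, -0.0, 0.001]
ft_force: [0.8, 0.3, 0.3]
grip_width: 0.0575
grasp_force: 0.0
```

>>> {"name": "move_arm", "arguments": {"motion": [{"x":0,"y":0,"z":0,"yaw":0},{"x":0,"y":0,"z":0,"yaw":0},{"x":0,"y":0,"z":0,"yaw":0},{"x":0,"y":0,"z":0,"yaw":0},{"x":0,"y":0,"z":0,"yaw":0}], "gripper": -1}}

```text
clock: 22.75
eef_pos: [0.4575, -0.0992, 0.0202]
tool_rot: [-0.061, 0.998, -0.002, 0.002]
ft_force: [-1.6, -3.0, 5.5]
grip_width: 0.0332
grasp_force: 59.5
```

>>> {"name": "move_arm", "arguments": {"motion": [{"x":0,"y":0,"z":0,"yaw":0},{"x":0,"y":0,"z":0,"yaw":0},{"x":0,"y":0,"z":0,"yaw":90},{"x":0,"y":0,"z":0,"yaw":90},{"x":0,"y":0,"z":0,"yaw":90},{"x":0,"y":0,"z":0,"yaw":90},{"x":0,"y":0,"z":0,"yaw":90},{"x":0,"y":0,"z":0,"yaw":90},{"x":0,"y":0,"z":0,"yaw":90},{"x":0,"y":0,"z":0,"yaw":90},{"x":0,"y":0,"z":0,"yaw":90},{"x":0,"y":0,"z":0,"yaw":90},{"x":0,"y":0,"z":0,"yaw":90}], "gripper": 0.3}}

```text
clock: 24.38
eef_pos: [0.456, -0.0975, 0.0183]
tool_rot: [0.662, 0.749, -0.0, -0.0]
ft_force: [-0.0, 0.0, 0.4]
grip_width: 0.0554
grasp_force: 0.0
```

>>> {"name": "move_arm", "arguments": {"motion": [{"x":0,"y":0,"z":0,"yaw":0},{"x":0,"y":0,"z":0,"yaw":0},{"x":0,"y":0,"z":0,"yaw":0},{"x":0,"y":0,"z":0,"yaw":0},{"x":0,"y":0,"z":0,"yaw":0}], "gripper": -1}}

```text
clock: 25.0
eef_pos: [0.4564, -0.0975, 0.0187]
tool_rot: [0.663, 0.749, 0.0, 0.0]
ft_force: [-0.8, 1.7, 5.4]
grip_width: 0.033
grasp_force: 60.2
```

```bash
python3 - <<'E'
from h import *
to([.5005,-.3203,.19],7)
E
```

```text
clock 25.0 tcp [ 0.4564 -0.0975  0.0187] yaw 7.0 w 0.033 -> shift [-22.65   1.68 -17.13] turn -0.004089979340363925
```

>>> {"name": "move_arm", "arguments": {"motion": [{"x":0,"y":0,"z":-4,"yaw":0},{"x":0,"y":0,"z":-9,"yaw":0},{"x":0,"y":0,"z":-14,"yaw":0},{"x":-5,"y":0.4,"z":-16,"yaw":0},{"x":-10,"y":0.8,"z":-16,"yaw":0},{"x":-15,"y":1.2,"z":-16,"yaw":0},{"x":-19,"y":1.5,"z":-16,"yaw":0},{"x":-22,"y":1.7,"z":-16,"yaw":0},{"x":-22.7,"y":1.7,"z":-16,"yaw":0},{"x":-22.7,"y":1.7,"z":-16,"yaw":0},{"x":-22.7,"y":1.7,"z":-16,"yaw":0},{"x":-22.7,"y":1.7,"z":-16,"yaw":0}]}}

```text
clock: 26.5
eef_pos: [0.5003, -0.3198, 0.1783]
tool_rot: [0.662, 0.749, 0.0, -0.0]
ft_force: [0.2, 0.7, -7.3]
grip_width: 0.0331
grasp_force: 63.6
```

```bash
python3 - <<'E'
from h import *
to([.5007,-.3207,.1],7)
im=bot.camera("wrist"); cv2.imwrite("pics/w8.png",im); to([.5007,-.3207,.1],7)
for z in (.095,): print(proj("wrist",[.5007,-.3207,z]))
p=bot.get_obs()["eef_pos"]; print("hub top pred",proj("wrist",p+[0,0,.0173]))
E
```

```text
clock 26.5 tcp [ 0.5003 -0.3198  0.1783] yaw 7.0 w 0.0331 -> shift [-0.1   0.03  7.83] turn 0.039991229051224764
clock 26.55 tcp [ 0.5004 -0.3199  0.1785] yaw 7.0 w 0.0332 -> shift [-0.08  0.02  7.85] turn 0.0392721378293146
(np.float64(199.04886727311657), np.float64(250.8162049481175))
hub top pred (np.float64(272.74644447357457), np.float64(249.8833240128499))
```

View pics/w8.png

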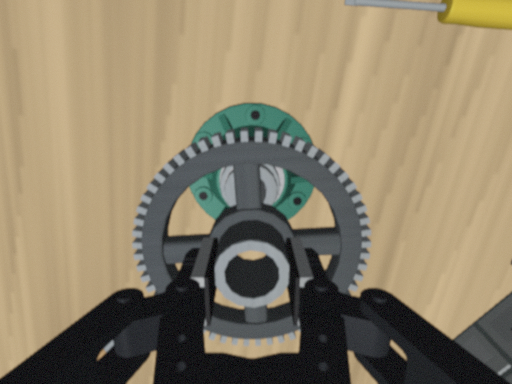

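>>> {"name": "move_arm", "arguments": {"motion": [{"x":-0.1,"y":0,"z":3,"yaw":0},{"x":-0.1,"y":0,"z":5,"yaw":0},{"x":-0.1,"y":0,"z":6,"yaw":0},{"x":-0.1,"y":0,"z":6.7,"yaw":0},{"x":-0.1,"y":0,"z":7.4,"yaw":0},{"x":-0.1,"y":0,"z":7.8,"yaw":0},{"x":-0.1,"y":0,"z":7.8,"yaw":0}]}}

```text
clock: 27.42
eef_pos: [0.5004, -0.3214, 0.1]
tool_rot: [0.663, 0.749, 0.0, -0.0]
ft_force: [0.5, 1.9, -8.3]
grip_width: 0.0327
grasp_force: 63.5
```

>>> {"name": "move_arm", "arguments": {"motion": [{"x":0,"y":0,"z":0.5,"yaw":0},{"x":0,"y":0,"z":0.8,"yaw":0},{"x":0,"y":0,"z":0.9,"yaw":0},{"x":0,"y":0,"z":0.9,"yaw":0},{"x":0,"y":0,"z":0.9,"yaw":0}]}}

```text
clock: 28.05
eef_pos: [0.5004, -0.3215, 0.0911]
tool_rot: [0.663, 0.749, 0.0, -0.0]
ft_force: [0.5, 4.2, -6.3]
grip_width: 0.0335
grasp_force: 63.7
```

>>> {"name": "move_arm", "arguments": {"motion": [{"x":0,"y":0,"z":0.1,"yaw":0},{"x":0,"y":0,"z":0.1,"yaw":0},{"x":0,"y":0,"z":0.1,"yaw":0}]}}

```text
clock: 28.42
eef_pos: [0.5004, -0.3215, 0.091]
tool_rot: [0.663, 0.749, 0.0, -0.0]
ft_force: [-1.9, 5.5, -1.4]
grip_width: 0.033
grasp_force: 64.2
```

>>> {"name": "move_arm", "arguments": {"motion": [{"x":0,"y":0,"z":0,"yaw":0},{"x":0,"y":0,"z":0,"yaw":0},{"x":0,"y":0,"z":0,"yaw":0},{"x":0,"y":0,"z":-1,"yaw":0},{"x":0,"y":0,"z":-4,"yaw":0},{"x":0,"y":0,"z":-8,"yaw":0},{"x":6,"y":0,"z":-8,"yaw":0},{"x":12,"y":0,"z":-8,"yaw":0},{"x":18,"y":0,"z":-8,"yaw":0},{"x":24,"y":0,"z":-8,"yaw":0},{"x":30,"y":0,"z":-8,"yaw":0},{"x":36,"y":0.3,"z":-8,"yaw":0},{"x":40,"y":0.3,"z":-8,"yaw":0},{"x":42.1,"y":0.3,"z":-8,"yaw":0},{"x":42.1,"y":0.3,"z":-8,"yaw":0},{"x":42.1,"y":0.3,"z":-8,"yaw":0}], "gripper": 0.65}}

```text
clock: 30.42
eef_pos: [0.4527, 0.0959, 0.1708]
tool_rot: [0.663, 0.749, 0.0, 0.0]
ft_force: [-0.1, -0.4, 0.3]
grip_width: 0.0702
grasp_force: 0.0
```

```bash
python3 - <<'E'
from h import *
im=bot.camera("side"); s=cv2.resize(im[230:330,170:290],None,fx=4,fy=4,interpolation=cv2.INTER_CUBIC); cv2.imwrite("pics/s9.png",s)
ring("cap_mid",.018,[.452,.0965],7,.005,"w9")
E
```

```text
cap_mid 0.83 circ [0.4545 0.1    0.0292] ell [0.4544 0.0997] [0.0533 0.0576] [169. 253.]
clock 30.57 tcp [0.4526 0.0954 0.1705] yaw 6.9 w 0.0703 -> shift [ 0.43  0.23 16.55] turn -0.12589455911535197
```

View pics/s9.png

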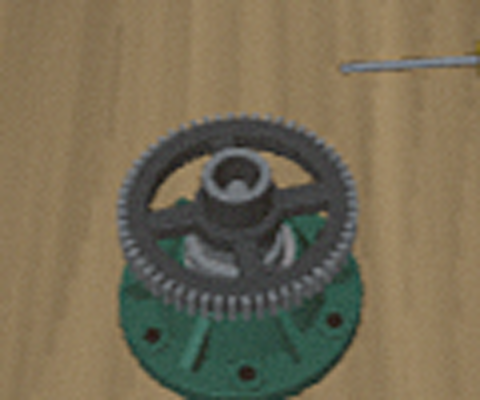

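>>> {"name": "move_arm", "arguments": {"motion": [{"x":0.3,"y":0.2,"z":5,"yaw":0},{"x":0.3,"y":0.2,"z":10,"yaw":0},{"x":0.3,"y":0.2,"z":14,"yaw":0},{"x":0.3,"y":0.2,"z":16,"yaw":0},{"x":0.3,"y":0.2,"z":16.4,"yaw":0},{"x":0.3,"y":0.2,"z":16.4,"yaw":0}]}}

```text
clock: 31.32
eef_pos: [0.4546, 0.0992, 0.0067]
tool_rot: [0.663, 0.748, 0.0, 0.0]
ft_force: [-0.3, 0.2, -0.6]
grip_width: 0.07
grasp_force: 0.0
```

>>> {"name": "move_arm", "arguments": {"motion": [{"x":0,"y":0,"z":0,"yaw":0},{"x":0,"y":0,"z":0,"yaw":0},{"x":0,"y":0,"z":0,"yaw":0},{"x":0,"y":0,"z":0,"yaw":0}], "gripper": -1}}

```text
clock: 31.82
eef_pos: [0.4552, 0.0996, 0.008]
tool_rot: [0.663, 0.749, 0.001, 0.001]
ft_force: [-0.7, -0.3, 6.3]
grip_width: 0.0508
grasp_force: 62.1
```

```bash
python3 - <<'E'
from h import *
to([.5005,-.321,.17],7)
E
```

```text
clock 31.82 tcp [0.4552 0.0996 0.008 ] yaw 7.0 w 0.0508 -> shift [-42.31  -0.56 -16.19] turn -0.034601630585598286
```

>>> {"name": "move_arm", "arguments": {"motion": [{"x":0,"y":0,"z":-5,"yaw":0},{"x":0,"y":0,"z":-11,"yaw":0},{"x":-4,"y":0,"z":-15,"yaw":0},{"x":-10,"y":0,"z":-16,"yaw":0},{"x":-16,"y":-0.2,"z":-16,"yaw":0},{"x":-22,"y":-0.3,"z":-16,"yaw":0},{"x":-28,"y":-0.4,"z":-16,"yaw":0},{"x":-34,"y":-0.5,"z":-16,"yaw":0},{"x":-39,"y":-0.5,"z":-16,"yaw":0},{"x":-42.3,"y":-0.5,"z":-16,"yaw":0},{"x":-42.3,"y":-0.5,"z":-16,"yaw":0},{"x":-42.3,"y":-0.5,"z":-16,"yaw":0},{"x":-42.3,"y":-0.5,"z":-16,"yaw":0}]}}

```text
clock: 33.45
eef_pos: [0.5004, -0.3197, 0.1667]
tool_rot: [0.662, 0.749, 0.0, -0.0]
ft_force: [-0.1, 0.6, -1.1]
grip_width: 0.0507
grasp_force: 63.1
```

```bash
python3 - <<'E'
from h import *
from scipy.optimize import least_squares
to([.5005,-.321,.097],7)
m=bot.camera_model("wrist"); bot.camera("wrist"); z=bot.get_obs()["eef_pos"][2]+.014
for d in bot.cut_out("wrist","cap_mid")[:2]:
    cs,_=cv2.findContours(d["mask"].astype(np.uint8),0,1); k=max(cs,key=len)[:,0]; k=k[k[:,1]>k[:,1].mean()]
    P=np.array([plane("wrist",(v,u),z,m)[:2] for u,v in k])
    s=least_squares(lambda q:np.hypot(*(P-q[:2]).T)-.027,P.mean(0),loss="soft_l1",f_scale=.001); print(d["score"],d["centre"],"held cap",s.x)
for d in bot.cut_out("wrist","gear_mid")[:2]:
    P=outline(d["mask"],"wrist",.079,m)[:,:2].astype(np.float32).copy(); print(d["score"],cv2.minEnclosingCircle(P),cv2.fitEllipse(P))
E
```

```text
clock 33.45 tcp [ 0.5004 -0.3197  0.1667] yaw 7.1 w 0.0507 -> shift [-0.13 -0.01  6.97] turn 0.05308447930271143
0.92 ((0.5014864802360535, -0.3237718641757965), 0.06367962807416916) ((0.4997138977050781, -0.3125433623790741), (0.10158290714025497, 0.12521708011627197), 96.44776153564453)
```

>>> {"name": "move_arm", "arguments": {"motion": [{"x":-0.1,"y":0,"z":2.5,"yaw":0},{"x":-0.1,"y":0,"z":4.5,"yaw":0},{"x":-0.1,"y":0,"z":5.2,"yaw":0},{"x":-0.1,"y":0,"z":5.8,"yaw":0},{"x":-0.1,"y":0,"z":6.2,"yaw":0},{"x":-0.1,"y":0,"z":6.2,"yaw":0}]}}

```text
clock: 34.35
eef_pos: [0.5007, -0.3219, 0.1045]
tool_rot: [0.663, 0.749, 0.0, 0.0]
ft_force: [-0.4, -0.9, -1.3]
grip_width: 0.0512
grasp_force: 63.1
```

>>> {"name": "move_arm", "arguments": {"motion": [{"x":0,"y":0,"z":0.4,"yaw":0},{"x":0,"y":0,"z":0.65,"yaw":0},{"x":0,"y":0,"z":0.75,"yaw":0},{"x":0,"y":0,"z":0.75,"yaw":0}]}}

```text
clock: 34.85
eef_pos: [0.5005, -0.3219, 0.0971]
tool_rot: [0.663, 0.749, 0.0, 0.0]
ft_force: [-0.8, 0.8, 0.7]
grip_width: 0.0509
grasp_force: 63.4
```

Release and rise, then check with the cameras numerically.

>>> {"name": "move_arm", "arguments": {"motion": [{"x":0,"y":0,"z":0.1,"yaw":0},{"x":0,"y":0,"z":0.1,"yaw":0},{"x":0,"y":0,"z":0.1,"yaw":0},{"x":0,"y":0,"z":-1,"yaw":0},{"x":0,"y":0,"z":-4,"yaw":0},{"x":0,"y":0,"z":-10,"yaw":0},{"x":6,"y":0,"z":-11,"yaw":0},{"x":12,"y":0,"z":-11,"yaw":0},{"x":17,"y":0,"z":-11,"yaw":0},{"x":17,"y":0,"z":-11,"yaw":0},{"x":17,"y":0,"z":-11,"yaw":0}], "gripper": 0.7}}

```text
clock: 36.22
eef_pos: [0.4805, -0.1535, 0.2077]
tool_rot: [0.663, 0.749, 0.0, 0.001]
ft_force: [0.4, 0.0, -0.6]
grip_width: 0.0728
grasp_force: 0.0
```

```bash
python3 - <<'E'
from h import *
a=np.linspace(0,2*np.pi,72)
def pred(c,R,z0,z1,xy=(.5005,-.321)):
    q=np.array([proj(c,[xy[0]+R*np.cos(t),xy[1]+R*np.sin(t),z]) for t in a for z in(z0,z1)]); return q.min(0).round(1),q.max(0).round(1)
for c in("side","top"):
    bot.camera(c)
    for n,R,z0,z1 in(("cap_mid",.027,.089,.111),("gear_mid",.0615,.072,.086)):
        print(c,n,"pred",*pred(c,R,z0,z1))
        for d in bot.cut_out(c,n)[:2]:
            y,x=np.where(d["mask"]); print("  ",round(d["score"],2),y.min(),x.min(),y.max(),x.max())
    for d in bot.cut_out(c,"lid")[:2]:
        y,x=np.where(d["mask"]); print("lid",round(d["score"],2),y.min(),x.min(),y.max(),x.max())
hb=np.array([.567,.345]);n=np.array([.992,.12])
for th in(0,1.62,2.0): print(th,proj("side",[*(hb-.144*np.cos(th)*n),.048+.144*np.sin(th)]))
print(bot.get_obs()["ft_force"])
E
```

```text
side cap_mid pred [261.  215.4] [289.2 242.5]
   0.77 263 216 289 241
side gear_mid pred [256.6 198.9] [309.1 259.4]
   0.66 259 199 309 259
lid 0.88 86 246 141 271
top cap_mid pred [213.7 397.9] [239.2 426.5]
top gear_mid pred [198.5 380. ] [255.1 438.4]
lid 0.59 158 52 200 153
0 (np.float64(130.1775517918912), np.float64(207.96394571961028))
1.62 (np.float64(86.77485584593171), np.float64(253.87724683405446))
2.0 (np.float64(89.64846328475332), np.float64(270.36843432546357))
[ 0.09138314 -0.19733148 -0.50451836]
```

```bash
python3 -c "
from workcell import bot
print(bot.job_done())"
```

```text
the job is handed in; nothing more can be done
None
```

The shaft is built up in order with bearing, spacer, gear and dust cap, and the basket lid is left open; I handed the job in at about 36 s. The final side-camera outlines of cap, gear and lid matched their expected places within about 2 pixels. The hand-in returned no verdict.

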